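Put the field sample rack in order and fill its empty holes

TASK

Get the plywood sample rack ready: every hole of the row farther from the robot must hold a tall bottle and every hole of the nearer row a short jar. One bottle and one jar have been put in each other's row, so put these right, and fill the holes that are left empty with the spare bottle and the spare jar standing on the table. Keep them all upright, let each stand fully down on the rack's base board, and leave the tub, the seed block and the pliers where they are.

Things in the scene. Friction and masses are not known exactly. Their poses are not given: they have to be found in the camera images.
- rack: plywood sample rack, fixed, 380 mm long (y), 176 mm deep (x): 12 mm base board; 12 mm deck at 40 to 52 mm height with two rows of four 60 mm round holes (pitch 80 mm along y, 84 mm along x); 12 mm end cheeks 70 mm high. Origin: centre of underside; +x points away from the robot within 0.2 rad: far row (tall bottles) at +x, near row (jars) at -x
- far1 (a point): a deck hole of the rack, row farther from the robot, left end (+y) seen from the robot: the point on the base board (12 mm above the table), below the centre of the hole, where the underside of a bottle or jar put through the hole stands; frame parallel to the rack's
- far2 (a point): a deck hole of the rack, row farther from the robot, second from the left seen from the robot: the point on the base board (12 mm above the table), below the centre of the hole, where the underside of a bottle or jar put through the hole stands; frame parallel to the rack's
- far3 (a point): a deck hole of the rack, row farther from the robot, third from the left seen from the robot: the point on the base board (12 mm above the table), below the centre of the hole, where the underside of a bottle or jar put through the hole stands; frame parallel to the rack's
- far4 (a point): a deck hole of the rack, row farther from the robot, right end (-y) seen from the robot: the point on the base board (12 mm above the table), below the centre of the hole, where the underside of a bottle or jar put through the hole stands; frame parallel to the rack's
- near1 (a point): a deck hole of the rack, row nearer the robot, left end (+y) seen from the robot: the point on the base board (12 mm above the table), below the centre of the hole, where the underside of a bottle or jar put through the hole stands; frame parallel to the rack's
- near2 (a point): a deck hole of the rack, row nearer the robot, second from the left seen from the robot: the point on the base board (12 mm above the table), below the centre of the hole, where the underside of a bottle or jar put through the hole stands; frame parallel to the rack's
- near3 (a point): a deck hole of the rack, row nearer the robot, third from the left seen from the robot: the point on the base board (12 mm above the table), below the centre of the hole, where the underside of a bottle or jar put through the hole stands; frame parallel to the rack's
- near4 (a point): a deck hole of the rack, row nearer the robot, right end (-y) seen from the robot: the point on the base board (12 mm above the table), below the centre of the hole, where the underside of a bottle or jar put through the hole stands; frame parallel to the rack's
- bottle1: tall sample bottle: white plastic body 52 mm in diameter, straight up to 74 mm, then a shoulder narrowing to a grey cap 35 mm in diameter from 94 to 118 mm height; 0.14 to 0.25 kg. Origin: centre of its underside, z up its axis. At first in some hole of the rack, perhaps in the wrong row
- bottle2: tall sample bottle: white plastic body 52 mm in diameter, straight up to 74 mm, then a shoulder narrowing to a grey cap 35 mm in diameter from 94 to 118 mm height; 0.14 to 0.25 kg. Origin: centre of its underside, z up its axis. At first in some hole of the rack, perhaps in the wrong row
- bottle3: tall sample bottle: white plastic body 52 mm in diameter, straight up to 74 mm, then a shoulder narrowing to a grey cap 35 mm in diameter from 94 to 118 mm height; 0.14 to 0.25 kg. Origin: centre of its underside, z up its axis. At first in some hole of the rack, perhaps in the wrong row
- bottle4: tall sample bottle: white plastic body 52 mm in diameter, straight up to 74 mm, then a shoulder narrowing to a grey cap 35 mm in diameter from 94 to 118 mm height; 0.14 to 0.25 kg. Origin: centre of its underside, z up its axis. A spare, at first on the table to the left or right of the rack
- jar1: short sample jar: white plastic body 52 mm in diameter up to 60 mm, and a wide grey cap 47 mm in diameter from 64 to 86 mm height; 0.1 to 0.19 kg. Origin: centre of its underside, z up its axis. At first in some hole of the rack, perhaps in the wrong row
- jar2: short sample jar: white plastic body 52 mm in diameter up to 60 mm, and a wide grey cap 47 mm in diameter from 64 to 86 mm height; 0.1 to 0.19 kg. Origin: centre of its underside, z up its axis. At first in some hole of the rack, perhaps in the wrong row
- jar3: short sample jar: white plastic body 52 mm in diameter up to 60 mm, and a wide grey cap 47 mm in diameter from 64 to 86 mm height; 0.1 to 0.19 kg. Origin: centre of its underside, z up its axis. At first in some hole of the rack, perhaps in the wrong row
- jar4: short sample jar: white plastic body 52 mm in diameter up to 60 mm, and a wide grey cap 47 mm in diameter from 64 to 86 mm height; 0.1 to 0.19 kg. Origin: centre of its underside, z up its axis. A spare, at first on the table to the left or right of the rack
- tub: bystander: round clear plastic tub with a pale lid, 97 mm in diameter, 74 mm high; origin at the centre of its underside
- block: bystander: dark seed block 62 x 62 x 40 mm with a pale button on top (50 mm high in all); origin at the centre of its underside
- pliers: bystander: pliers with orange handles, lying beyond the rack, about 155 mm long and 70 mm wide, 16 mm high; origin on the table below the pivot, +x towards the jaws
Things that resemble listed ones, but are neither listed nor needed, are in the scene too. Leave any yellow look-alike of the bottle4 alone. What is shaped like the bottle3 but green is not meant.

How it is judged:
By the outcome, as a careful person would: the job done as asked, in the order asked, and still so for the second after the job is handed in, with the robot touching nothing.
It also fails if it takes over 69 s, if anything falls off the work surface, if the arm or the gripper's body presses on something with over 40 N, if the wrist force passes 120 N, or if a joint passes its speed limit or range.

ROBOT

A 6-joint arm with a two-finger parallel gripper is mounted at the origin on the work surface. World frame = base frame: x ahead of the robot, y to its left, z up, the work surface at z = 0. Lengths are in mm, angles in rad, forces in N, time in s.
With the tool pointing down it reaches from about 275 to 750 mm from the base axis. Payload 10.2 kg.
Tool frame: the origin (TCP) lies midway between the tips of the shut fingers; the grasp point (between the pads) lies 19 mm behind it; z points along the fingers, y is the line along which they close (so a half turn about z gives the same grasp; the last joint's range is limited). The gripper opens to 85 mm and grips with 20 to 120 N. Pads are 22 mm wide; open, the fingers measure 114 mm over their backs; the gripper's body (76 mm by 85 mm) begins 54 mm behind the grasp point. The pads swing forward as they close: fully open they stand 13 mm farther back than shut.
Start: joints at [-1.552, 0.313, 1.498, -0, 1.331, -0.223], TCP at [125.698, -509.736, 231.294] pointing down, gripper open.
Joint ranges: [-2.94, 2.94], [-0.97, 2.17], [0.19, 2.56], [-1.23, 4.37], [0.02, 3.11], [-2.88, 2.88]. Speed limits (rad/s): [2.39, 2.39, 3.01, 3.14, 3.14, 3.14].

INTERFACE

Orientations are given as a unit quaternion [w, x, y, z].
In Python, from rig import ctrl, capture, camera_info gives the robot as it stands.
- The arm moves only by the tool apply_moves, never from a script. Its argument "targets" is a list of rows, each a list of 3 entries, a list of its own where there are three numbers: the finger opening in mm, from 0 to 85.4, then the shift along the world's x, y, z in mm, then the turn, a rotation vector about the world's x, y, z in degrees. In form: [[grip, [dx, dy, dz], [rx, ry, rz]], ...]. A call has 1 to 20 rows; each row is the pose to reach, as a shift and turn from the pose commanded when the call began; what a row does not reach only later rows make up. A row lasts 1/10 s, in which the tool goes at most 50 mm and 8.59 degrees, less where a joint would pass 70% of its speed; a pose out of reach is approached as far as the arm can. A call with a gripper value outside its range is refused whole. The fingers move at their own pace and stop on an object; "squeeze" is the grip in N (left out, the last holds). Time passes only in rows, so rows that repeat a pose let the fingers close. It gives the time, the measured TCP pose, the force, the opening and the grip force at its end, in the units of the state.
- ctrl.sense(): the state, without advancing time (a new reading comes with each control period).
- capture(name): name is "scene" or "top" or "wrist"; returns (picture, depth): 420x560x3 uint8, blue, green, red; 420x560 float32, mm along the optical axis (not along the pixel's ray), 0 where there is no reading.
- camera_info(name): a dict with "vfov" (degrees; the focal length in pixels is half the picture's height over the tangent of half this angle, whatever the lens; pixels are square), "cx", "cy" (the principal point, pixels), "extrinsics" (4x4, takes a point from camera to world coordinates). Camera axes: x right, y down, z forward; pixel columns grow to the right and rows downward; lengths in mm; the calibration is good to about 2 mm. The wrist camera is an equidistant fisheye: a pixel r from the principal point sees the ray r / f radians off the axis. A picture is of the moment at which its call begins: read the wrist's pose just before it. camera_info takes no time and is no camera call; for the wrist camera it gives the pose at the moment of the call.
- ctrl.finish_job(): hands the job in; it is judged then, once.
The state is a dict: "time_s": time; "joints": joint angles; "dq": joint speeds; "tau": joint torques, N m; "eef_pos": TCP position; "ee_rot": TCP orientation; "force": force on the tool from outside, world axes, zero at the start; "wrist_torque": the same for the moment, N m; "grip_width": opening from 0.0 (shut) to 1.0 (fully open); "grip_force": force on a finger pad.
Only numpy, scipy, OpenCV 4.12 (cv2) and the standard library are available. Lean on these libraries where they do the work, as an engineer would, in place of code of your own. Each camera call takes 0.05 s, during which the arm holds its last target. There are 200 camera calls.

## Working session

There is one attempt and no reset: what is moved stays moved. The work goes in short steps, Python scripts to look and compute and a tool call to move; the robot and the scene stay as the last step left them, time stands still between calls to the robot, and variables do not carry over. Pictures are saved under pics/ and viewed, at most 10 in all, crops included, and the job is handed in when it is done.

Besides the shell and the picture viewer there is one more tool, called after "Request:" as a command line: name --argument value ..., lists and objects as JSON in quotes. apply_moves: Moves the arm, as the interface text tells. Its arguments: {"type":"object","properties":{"targets":{"type":"array","items":{"type":"array"}},"squeeze":{"type":"number"}},"required":["targets"]}

```bash
mkdir -p pics
cat > h.py <<'E'
from rig import ctrl, capture, camera_info
import numpy as np, cv2
def world(name,d,px,info=None):
    i=info or camera_info(name); f=210/np.tan(np.radians(i["vfov"]/2)); E=np.array(i["extrinsics"])
    out=[]
    for u,v in px:
        z=float(np.median(d[max(0,v-1):v+2,max(0,u-1):u+2])); p=np.array([(u-i["cx"])/f*z,(v-i["cy"])/f*z,z,1]); out.append((E@p)[:3].round(1))
    return out
def grid(name,d):
    i=camera_info(name); f=210/np.tan(np.radians(i["vfov"]/2)); E=np.array(i["extrinsics"])
    v,u=np.mgrid[0:420,0:560]; P=np.stack([(u-i["cx"])/f*d,(v-i["cy"])/f*d,d,np.ones_like(d)],-1)
    return (P@E.T)[...,:3]
E
python3 - <<'E'
from h import *
for n in("scene","top"):
    p,d=capture(n); cv2.imwrite(f"pics/{n}.png",p); np.save(n+".npy",d)
    i=camera_info(n); print(n,i)
print(ctrl.sense())
E
```

```text
scene {'vfov': 49.511379624002046, 'cx': 269.2329526049687, 'cy': 208.18361935445282, 'extrinsics': array([[ 7.61237507e-01,  4.78021479e-01, -4.38192792e-01,
         1.17940611e+03],
       [ 6.48118924e-01, -5.38506557e-01,  5.38472421e-01,
        -6.98117159e+02],
       [ 2.14316910e-02, -6.93906444e-01, -7.19746156e-01,
         9.83333544e+02],
       [ 0.00000000e+00,  0.00000000e+00,  0.00000000e+00,
         1.00000000e+00]])}
top {'vfov': 53.76022867945892, 'cx': 285.93555299286464, 'cy': 208.1844705974325, 'extrinsics': array([[ 9.33816852e-03, -9.93662399e-01,  1.12017118e-01,
         4.29961021e+02],
       [-9.99897649e-01, -8.06455097e-03,  1.18175838e-02,
         2.43307413e+01],
       [-1.08393209e-02, -1.12116007e-01, -9.93636005e-01,
         1.31022245e+03],
       [ 0.00000000e+00,  0.00000000e+00,  0.00000000e+00,
         1.00000000e+00]])}
{'time_s': 0.1, 'joints': array([-1.55238436e+00,  3.13380847e-01,  1.49834979e+00, -1.25254238e-05,
        1.33098501e+00, -2.23417340e-01]), 'dq': array([ 0.00081676, -0.00345874, -0.00228356, -0.00181696, -0.00229602,
        0.00026341]), 'tau': array([ 1.62866883e-03, -4.12905085e+01, -2.60142034e+01, -2.29788729e-04,
        3.11573895e-03,  1.02865368e-05]), 'eef_pos': array([ 125.69857684, -509.50062595,  230.80331342]), 'ee_rot': array([-5.59172404e-04,  9.92698389e-01,  1.20621693e-01,  5.14035101e-05]), 'force': array([-0.08751102,  0.00902117, -0.37290551]), 'wrist_torque': array([ 0.02839396,  0.00422283, -0.00376125]), 'grip_force': 0.0, 'grip_width': 0.9992219719204415}
```

View pics/scene.png

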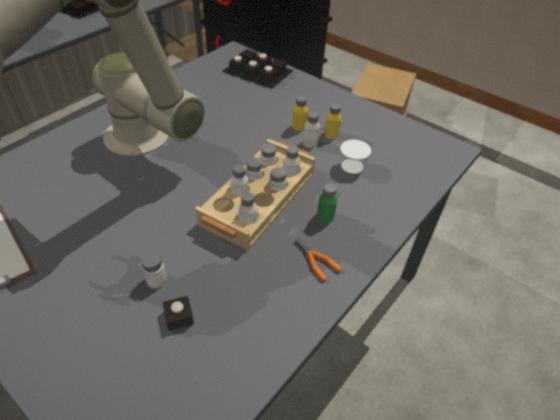

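View pics/top.png

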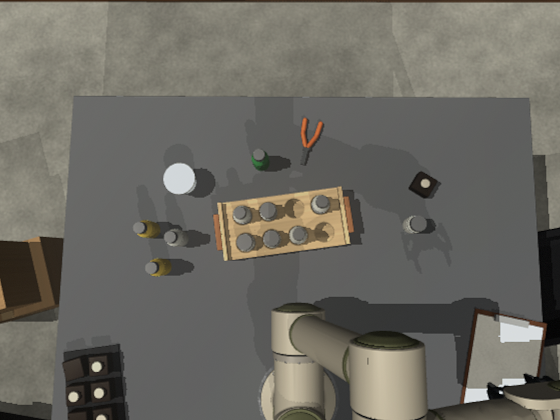

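Run:
```python
from h import *
p=cv2.imread("pics/top.png"); d=np.load("top.npy"); P=grid("top",d)
i=camera_info("top")
items=dict(f1=(242,212),f2=(268,209),f4=(321,201),n1=(246,240),n2=(271,237),n3=(298,233),yA=(142,228),yB=(155,267),W=(173,236),J=(416,223),G=(259,157),tub=(180,178),blk=(425,184))
for k,(u,v) in items.items():
    w=P[max(0,v-14):v+15,u-14:u+15].reshape(-1,3); w=w[(w[:,2]<200)&(w[:,2]>15)]
    t=np.percentile(w[:,2],97); c=w[w[:,2]>t-5]; lo=c.min(0);hi=c.max(0)
    print(k,"ztop",t.round(1),"ctr",((lo+hi)/2).round(1)[:2],"ext",(hi-lo).round(1)[:2],len(c))
# deck: points z 47..57 in rack
m=(P[...,2]>45)&(P[...,2]<57); m[:180]=0;m[265:]=0;m[:,:215]=0;m[:,358:]=0
pts=P[m][:,:2].astype(np.float32); print("deck rect",cv2.minAreaRect(pts),len(pts), np.median(P[m][:,2]))
m=(P[...,2]>62)&(P[...,2]<75); m[:180]=0;m[265:]=0; 
for a,b in((215,232),(338,358)):
    q=P[:,a:b][m[:,a:b]]; print("cheek",cv2.minAreaRect(q[:,:2].astype(np.float32)),len(q),np.median(q[:,2]))
print("table",P[300,200],P[250,400])
crop=cv2.resize(p[170:290,130:450],(800,300),interpolation=cv2.INTER_CUBIC); 
s=cv2.imread("pics/scene.png"); c2=cv2.resize(s[80:260,190:370],(300,300),interpolation=cv2.INTER_CUBIC)
c3=cv2.resize(s[80:170,270:390],(400,300),interpolation=cv2.INTER_CUBIC)
cv2.imwrite("pics/crop.png",np.vstack([crop,np.hstack([c2,c3,np.zeros((300,100,3),np.uint8)])]))
```

```text
f1 ztop 130.9 ctr [549.5 174.6] ext [32.2 31.9] 99
f2 ztop 99.9 ctr [560.9  94.5] ext [41.9 41.6] 156
f4 ztop 131.1 ctr [583.6 -63.6] ext [32.1 31.9] 103
n1 ztop 99.4 ctr [466.3 161.8] ext [46.6 44.3] 161
n2 ztop 99.7 ctr [477.3  83. ] ext [43.8 43.9] 157
n3 ztop 130.8 ctr [489.3   4.7] ext [34.3 31.4] 112
yA ztop 119.1 ctr [504.8 466.6] ext [32.1 35.2] 100
yB ztop 119.5 ctr [390.5 424.2] ext [31.3 33.6] 97
W ztop 118.6 ctr [478.2 373.9] ext [34.8 32.1] 103
J ztop 89.6 ctr [ 525.6 -351.4] ext [44.6 42. ] 120
G ztop 119.6 ctr [723.1 122.2] ext [32.9 29.9] 88
tub ztop 76.9 ctr [659. 362.] ext [87.2 86.4] 424
blk ztop 50.6 ctr [ 644.4 -374.9] ext [42.9 47.3] 58
deck rect ((524.0349731445312, 59.33290100097656), (176.32733154296875, 383.4419250488281), 8.226753234863281) 4331 50.90729712410712
cheek ((497.4402160644531, 239.59814453125), (174.24224853515625, 29.807331085205078), 8.2890625) 371 67.07103497680941
cheek ((553.7215576171875, -140.719970703125), (174.40257263183594, 29.76416015625), 8.255979537963867) 398 67.2046374872084
table [287.85102502 304.89077714  -1.02386241] [ 448.57864823 -319.89272632   -2.54038542]
```

View pics/crop.png

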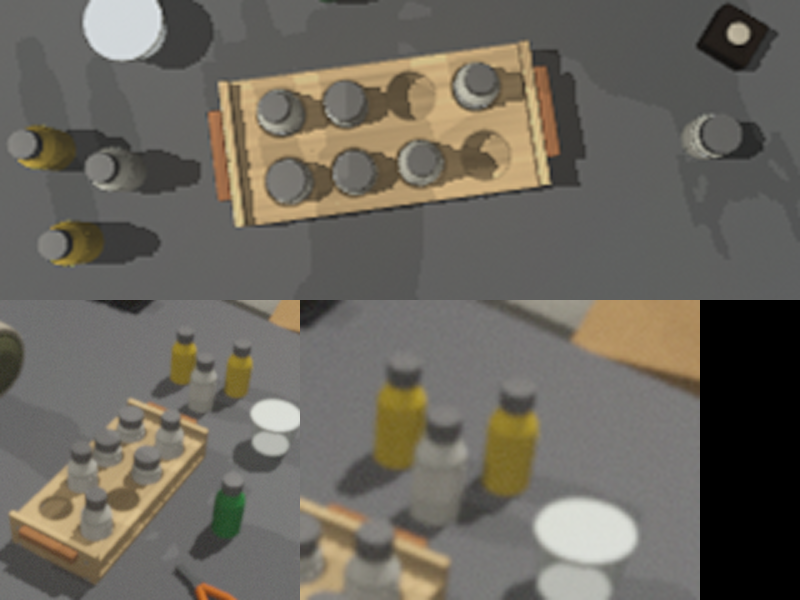

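Candidates for the spare bottle in the top picture are white (173,236), yellow (142,228) and (155,267), and green (259,157). I choose the white one, and the crop confirms it, with its top at 119 mm.

The spare jar is at (416,223), with its top near 88 mm. In the rack:
- The far row is bottle, jar, empty, bottle.
- The near row is jar, jar, bottle, empty.
- The rack centre is (525,49.5) and its yaw is 8.2°.

The plan is n3→f3, f2→n3, spare bottle→f2, spare jar→n4.

Request:
apply_moves --targets '[[52,[364,514,0],[0,0,-5.7]],[52,[364,514,0],[0,0,-5.7]],[52,[364,514,0],[0,0,-5.7]],[52,[364,514,0],[0,0,-5.7]],[52,[364,514,0],[0,0,-5.7]],[52,[364,514,0],[0,0,-5.7]],[52,[364,514,0],[0,0,-5.7]],[52,[364,514,0],[0,0,-5.7]],[52,[364,514,0],[0,0,-5.7]],[52,[364,514,0],[0,0,-5.7]],[52,[364,514,0],[0,0,-5.7]],[52,[364,514,0],[0,0,-5.7]],[52,[364,514,0],[0,0,-5.7]],[52,[364,514,0],[0,0,-5.7]],[52,[364,514,0],[0,0,-5.7]],[52,[364,514,0],[0,0,-5.7]],[52,[364,514,0],[0,0,-5.7]],[52,[364,514,0],[0,0,-5.7]]]' --squeeze 40

```text
time_s: 1.9
eef_pos: [489.5, 3.5, 231.4]
ee_rot: [0.0, 0.998, 0.07, 0.0]
force: [0.5, 0.2, -0.5]
grip_width: 0.607
grip_force: 0.0
```

Run:
```python
from h import *
s=ctrl.sense(); print(s["time_s"],s["eef_pos"],s["ee_rot"],s["joints"].round(2))
i=camera_info("wrist"); p,d=capture("wrist"); cv2.imwrite("pics/w1.png",p); print(i)
# project bottle n3 cap top centre and n2 jar cap, expected
E_=np.linalg.inv(np.array(i["extrinsics"])); f=210/np.tan(np.radians(i["vfov"]/2))
for q in([489.3,4.7,130],[477.5,83,98],[560.9,94.5,98]):
    c=(E_@np.array(q+[1]))[:3]; r=np.hypot(c[0],c[1]); a=np.arctan2(r,c[2]); print(q,i["cx"]+f*a*c[0]/r,i["cy"]+f*a*c[1]/r)
```

```text
1.9 [489.48063632   3.53660658 231.43112627] [5.06648992e-05 9.97517530e-01 7.04184996e-02 9.86640703e-05] [-0.23  0.23  1.6  -0.    1.31  1.2 ]
{'vfov': 65.70646984690485, 'cx': 275.3337075632187, 'cy': 208.86345115876662, 'extrinsics': array([[ 1.40300235e-01, -9.52275994e-01, -2.71083521e-01,
         5.58146155e+02],
       [-9.90108470e-01, -1.35224169e-01, -3.74117954e-02,
         1.33232869e+01],
       [-1.03068927e-03,  2.73650974e-01, -9.61828510e-01,
         3.74207943e+02],
       [ 0.00000000e+00,  0.00000000e+00,  0.00000000e+00,
         1.00000000e+00]])}
[489.3, 4.7, 130] 274.22001966282465 208.73391912690977
[477.5, 83, 98] 186.32254166055296 199.73162214509344
[560.9, 94.5, 98] 182.49355484659623 104.97913681706258
```

View pics/w1.png

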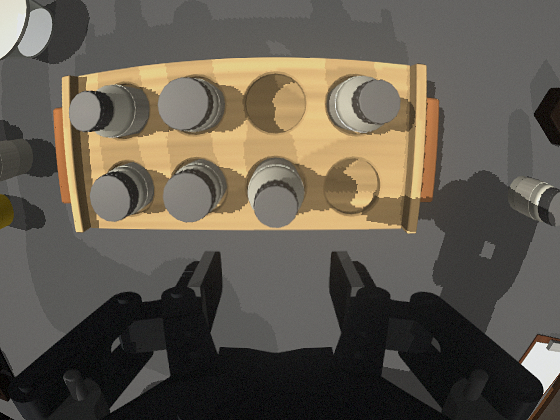

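```bash
cat >> h.py <<'E'
def wgrid():
    i=camera_info("wrist"); p,d=capture("wrist"); f=210/np.tan(np.radians(i["vfov"]/2)); E=np.array(i["extrinsics"])
    v,u=np.mgrid[0:420,0:560]; x=u-i["cx"]; y=v-i["cy"]; r=np.hypot(x,y)+1e-9; k=np.tan(r/f)/r*d
    return p,(np.stack([x*k,y*k,d,np.ones_like(d)],-1)@E.T)[...,:3]
def caps(P,items,h=30):
    for k,(u,v) in items.items():
        w=P[max(0,v-h):v+h,max(0,u-h):u+h].reshape(-1,3); w=w[(w[:,2]<160)&(w[:,2]>-20)]
        t=np.percentile(w[:,2],92); c=w[abs(w[:,2]-t)<5]; 
        (x,y),r=cv2.minEnclosingCircle(c[:,:2].astype(np.float32)); print(k,"z",t.round(1),"ctr",round(x,1),round(y,1),"r",round(r,1),"mean",c.mean(0)[:2].round(1),len(c))
E
python3 - <<'E'
from h import *
p,P=wgrid()
caps(P,dict(f1=(92,112),f2=(190,104),f4=(378,102),n1=(117,199),n2=(191,197),n3=(276,206)))
m=(P[...,2]>66)&(P[...,2]<78)
for a,b in((60,85),(405,430)):
    q=P[50:240,a:b][m[50:240,a:b]]; print("cheek",cv2.minAreaRect(q[:,:2].astype(np.float32)),len(q))
E
```

```text
f1 z 130.7 ctr 551.0 173.6 r 18.2 mean [551.2 172.1] 1139
f2 z 99.0 ctr 562.7 94.6 r 23.8 mean [562.5  93.8] 2106
f4 z 130.6 ctr 585.1 -63.0 r 18.1 mean [584.9 -62.2] 1509
n1 z 98.9 ctr 468.4 162.0 r 23.7 mean [469.2 160.5] 1547
n2 z 98.9 ctr 479.9 82.8 r 23.8 mean [480.5  82.2] 1951
n3 z 130.6 ctr 491.3 4.0 r 18.0 mean [492.1   4. ] 1522
cheek ((499.552978515625, 238.56736755371094), (174.80271911621094, 28.503074645996094), 8.028887748718262) 1581
cheek ((553.398193359375, -136.55874633789062), (175.02676391601562, 23.274240493774414), 8.780701637268066) 1953
```

Request:
apply_moves --targets '[[52,[0.7,0.7,-45],[0,0,0]],[52,[0.7,0.7,-85],[0,0,0]],[52,[0.7,0.7,-110],[0,0,0]],[52,[0.7,0.7,-124],[0,0,0]],[52,[0.7,0.7,-124],[0,0,0]],[52,[0.7,0.7,-124],[0,0,0]],[25,[0.7,0.7,-124],[0,0,0]],[25,[0.7,0.7,-124],[0,0,0]],[25,[0.7,0.7,-124],[0,0,0]],[25,[0.7,0.7,-124],[0,0,0]],[25,[0.7,0.7,-124],[0,0,0]],[25,[0.7,0.7,-124],[0,0,0]],[25,[0.7,0.7,-124],[0,0,0]]]' --squeeze 40

```text
time_s: 3.3
eef_pos: [491.2, 4.7, 108.5]
ee_rot: [0.0, 0.997, 0.071, 0.001]
force: [0.7, -0.7, 6.7]
grip_width: 0.391
grip_force: 39.7
```

Request:
apply_moves --targets '[[25,[0,0,20],[0,0,0]],[25,[0,0,50],[0,0,0]],[25,[0,0,75],[0,0,0]],[25,[0,0,75],[0,0,0]],[25,[28,4,75],[0,0,0]],[25,[56,8,75],[0,0,0]],[25,[83.1,12,75],[0,0,0]],[25,[83.1,12,75],[0,0,0]],[25,[83.1,12,75],[0,0,0]],[25,[83.1,12,60],[0,0,0]]]'

```text
time_s: 4.3
eef_pos: [573.4, 16.9, 168.1]
ee_rot: [0.0, 0.997, 0.071, 0.001]
force: [0.3, -0.3, -1.2]
grip_width: 0.394
grip_force: 40.3
```

Run:
```python
from h import *
s=ctrl.sense(); print(s["eef_pos"],s["force"])
p,d=capture("top"); cv2.imwrite("pics/t2.png",cv2.resize(p[170:280,200:370],(800,518)))
p,P=wgrid(); cv2.imwrite("pics/w2.png",p)
```

```text
[573.44760911  16.86345946 168.07920183] [ 0.26543805 -0.2860487  -1.1714152 ]
```

View pics/w2.png

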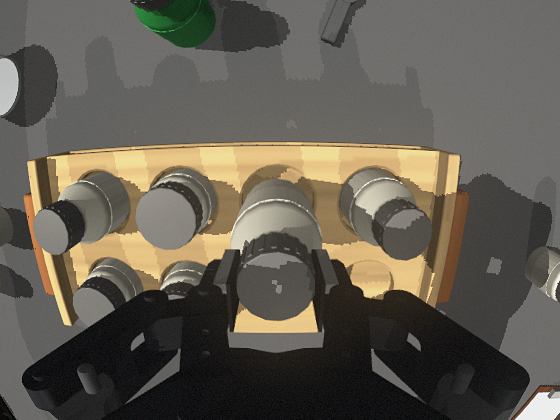

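The bottle hangs upright at (277,255), centred over the f3 hole at (277,190). Next I lower it.

Request:
apply_moves --targets '[[25,[0,0,-15],[0,0,0]],[25,[0,0,-25],[0,0,0]],[25,[0,0,-35],[0,0,0]],[25,[0,0,-45],[0,0,0]],[25,[0,0,-53],[0,0,0]],[25,[0,0,-57],[0,0,0]],[25,[0,0,-59],[0,0,0]],[25,[0,0,-59],[0,0,0]]]'

```text
time_s: 5.2
eef_pos: [573.8, 16.9, 108.7]
ee_rot: [0.0, 0.997, 0.071, 0.0]
force: [-0.5, -1.6, -0.8]
grip_width: 0.393
grip_force: 40.3
```

Request:
apply_moves --targets '[[25,[0,0,-1.5],[0,0,0]],[25,[0,0,-1.5],[0,0,0]],[50,[0,0,-1.5],[0,0,0]],[50,[0,0,-1.5],[0,0,0]],[50,[0,0,-1.5],[0,0,0]],[50,[0,0,15],[0,0,0]],[50,[0,0,50],[0,0,0]],[56,[0,0,80],[0,0,0]],[58,[-4,25,80],[0,0,0]],[58,[-8,55,80],[0,0,0]],[58,[-11.5,78.4,80],[0,0,0]],[58,[-11.5,78.4,80],[0,0,0]],[58,[-11.5,78.4,80],[0,0,0]]]'

```text
time_s: 6.5
eef_pos: [562.0, 95.3, 188.2]
ee_rot: [0.0, 0.997, 0.071, -0.0]
force: [-0.3, -0.6, -0.5]
grip_width: 0.68
grip_force: 0.0
```

Run:
```python
from h import *
s=ctrl.sense(); print(s["eef_pos"],s["grip_width"])
p,d=capture("top"); P=grid("top",d)
caps(P,dict(f3=(296,206)),14)
p,P=wgrid(); cv2.imwrite("pics/w3.png",p)
```

```text
[562.00747033  95.30362979 188.19630262] 0.679922726491219
f3 z 129.0 ctr 572.8 15.3 r 17.6 mean [572.   15.2] 106
```

View pics/w3.png

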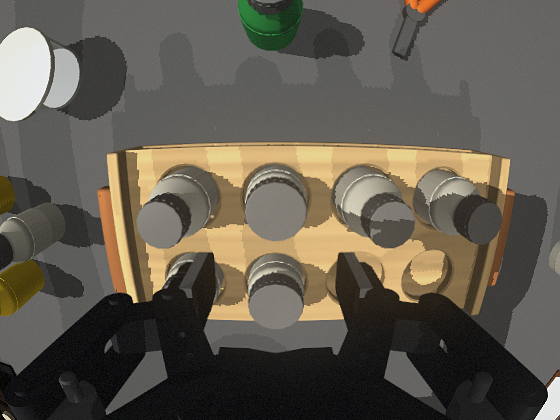

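The bottle is seated in f3 at (375,200). The jar in f2, at (275,205), is centred between the fingers, so I descend and grip it.

Request:
apply_moves --targets '[[58,[0,-0.5,-30],[0,0,0]],[58,[0,-0.5,-60],[0,0,0]],[58,[0,-0.5,-85],[0,0,0]],[58,[0,-0.5,-102],[0,0,0]],[58,[0,-0.5,-110],[0,0,0]],[58,[0,-0.5,-110],[0,0,0]],[36,[0,-0.5,-110],[0,0,0]],[36,[0,-0.5,-110],[0,0,0]],[36,[0,-0.5,-110],[0,0,0]],[36,[0,-0.5,-110],[0,0,0]],[36,[0,-0.5,-110],[0,0,0]]]'

```text
time_s: 7.7
eef_pos: [562.7, 94.8, 79.3]
ee_rot: [0.0, 0.997, 0.071, 0.001]
force: [0.3, -1.1, 6.3]
grip_width: 0.529
grip_force: 41.8
```

Request:
apply_moves --targets '[[36,[0,0,20],[0,0,0]],[36,[0,0,60],[0,0,0]],[36,[0,0,105],[0,0,0]],[36,[0,0,138],[0,0,0]],[36,[-20,-25,138],[0,0,0]],[36,[-45,-57,138],[0,0,0]],[36,[-66,-84,138],[0,0,0]],[36,[-71.7,-91.2,138],[0,0,0]],[36,[-71.7,-91.2,138],[0,0,0]],[36,[-71.7,-91.2,100],[0,0,0]],[36,[-71.7,-91.2,65],[0,0,0]],[36,[-71.7,-91.2,50],[0,0,0]],[36,[-71.7,-91.2,40],[0,0,0]],[36,[-71.7,-91.2,30],[0,0,0]],[36,[-71.7,-91.2,20],[0,0,0]],[36,[-71.7,-91.2,10],[0,0,0]],[36,[-71.7,-91.2,4],[0,0,0]],[36,[-71.7,-91.2,1],[0,0,0]],[36,[-71.7,-91.2,0],[0,0,0]]]'

```text
time_s: 9.6
eef_pos: [490.7, 3.8, 79.3]
ee_rot: [-0.0, 0.997, 0.071, 0.001]
force: [-5.4, 2.7, 16.5]
grip_width: 0.534
grip_force: 43.4
```

Request:
apply_moves --targets '[[58,[0,0,0],[0,0,0]],[58,[0,0,0],[0,0,0]],[58,[0,0,0],[0,0,0]],[58,[0,0,20],[0,0,0]],[54,[0,0,60],[0,0,0]],[52,[0,0,105],[0,0,0]],[52,[0,0,135],[0,0,0]],[52,[-11.5,370,135],[0,0,0]],[52,[-11.5,370,135],[0,0,0]],[52,[-11.5,370,135],[0,0,0]],[52,[-11.5,370,135],[0,0,0]],[52,[-11.5,370,135],[0,0,0]],[52,[-11.5,370,135],[0,0,0]],[52,[-11.5,370,135],[0,0,0]],[52,[-11.5,370,135],[0,0,0]],[52,[-11.5,370,135],[0,0,0]],[52,[-11.5,370,135],[0,0,0]],[52,[-11.5,370,135],[0,0,0]]]'

```text
time_s: 11.4
eef_pos: [479.1, 372.6, 213.4]
ee_rot: [0.0, 0.998, 0.07, -0.0]
force: [0.1, -0.5, -0.6]
grip_width: 0.613
grip_force: 0.0
```

Run:
```python
from h import *
s=ctrl.sense(); print(s["eef_pos"],s["grip_width"])
p,d=capture("top"); P=grid("top",d)
caps(P,dict(f3=(296,206),n3=(299,234),f4=(320,203)),14)
p,P=wgrid(); cv2.imwrite("pics/w4.png",p)
E_=np.linalg.inv(np.array((i:=camera_info("wrist"))["extrinsics"]));f=210/np.tan(np.radians(i["vfov"]/2))
c=(E_@np.array([478.5,374,118,1]))[:3]; r=np.hypot(c[0],c[1]); a=np.arctan2(r,c[2]); u,v=int(i["cx"]+f*a*c[0]/r),int(i["cy"]+f*a*c[1]/r);print(u,v)
caps(P,dict(W=(u,v)),28)
```

```text
[479.1042837  372.55882214 213.36712422] 0.6125705590590222
f3 z 128.9 ctr 572.5 15.6 r 17.2 mean [572.   15.8] 109
n3 z 98.2 ctr 489.6 4.2 r 23.1 mean [489.9   4. ] 194
f4 z 128.6 ctr 583.9 -63.4 r 17.1 mean [583.5 -63.2] 112
273 211
W z 118.7 ctr 480.6 375.7 r 18.0 mean [481.4 375.8] 1588
```

View pics/w4.png

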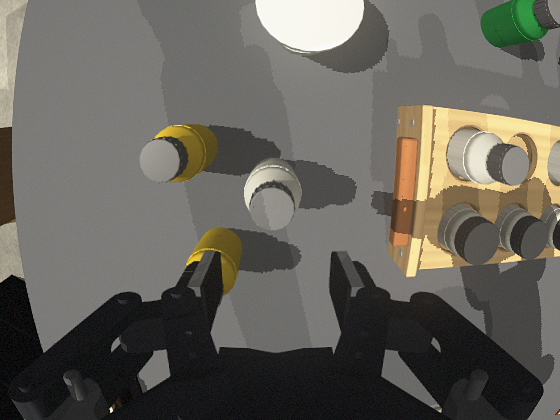

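The jar is seated in n3, with its top at 98 mm. The white bottle at (272,200) lies between the two yellow ones, at (160,160) and (215,255), and all have clearance.

Request:
apply_moves --targets '[[52,[0.4,2.2,-35],[0,0,0]],[52,[0.4,2.2,-70],[0,0,0]],[52,[0.4,2.2,-95],[0,0,0]],[52,[0.4,2.2,-110],[0,0,0]],[52,[0.4,2.2,-117.5],[0,0,0]],[52,[0.4,2.2,-117.5],[0,0,0]],[25,[0.4,2.2,-117.5],[0,0,0]],[25,[0.4,2.2,-117.5],[0,0,0]],[25,[0.4,2.2,-117.5],[0,0,0]],[25,[0.4,2.2,-117.5],[0,0,0]],[25,[0.4,2.2,-117.5],[0,0,0]],[25,[0.4,2.2,-117.5],[0,0,0]],[25,[0.4,2.2,-117.5],[0,0,0]]]'

```text
time_s: 12.8
eef_pos: [479.9, 376.0, 97.2]
ee_rot: [-0.0, 0.997, 0.071, 0.001]
force: [0.5, -0.6, 6.8]
grip_width: 0.396
grip_force: 40.3
```

Request:
apply_moves --targets '[[25,[0,0,20],[0,0,0]],[25,[0,0,60],[0,0,0]],[25,[0,0,105],[0,0,0]],[25,[0,0,150],[0,0,0]],[25,[6,-20,150],[0,0,0]],[25,[15,-50,150],[0,0,0]],[25,[26,-90,150],[0,0,0]],[25,[38,-130,150],[0,0,0]],[25,[50,-170,150],[0,0,0]],[25,[62,-210,150],[0,0,0]],[25,[73,-248,150],[0,0,0]],[25,[80,-272,150],[0,0,0]],[25,[82.4,-280,150],[0,0,0]],[25,[82.4,-280,150],[0,0,0]],[25,[82.4,-280,150],[0,0,0]],[25,[82.4,-280,120],[0,0,0]],[25,[82.4,-280,85],[0,0,0]],[25,[82.4,-280,72],[0,0,0]],[25,[82.4,-280,72],[0,0,0]]]'

```text
time_s: 14.7
eef_pos: [560.7, 96.8, 166.6]
ee_rot: [-0.0, 0.997, 0.072, -0.002]
force: [0.5, -0.1, -2.0]
grip_width: 0.395
grip_force: 40.2
```

Run:
```python
from h import *
s=ctrl.sense(); print(s["eef_pos"],s["grip_width"],s["force"])
p,P=wgrid(); cv2.imwrite("pics/w5.png",p)
```

```text
[560.72418546  96.8374348  166.58457893] 0.39526860892303795 [ 0.49109916 -0.11798422 -1.99265004]
```

View pics/w5.png

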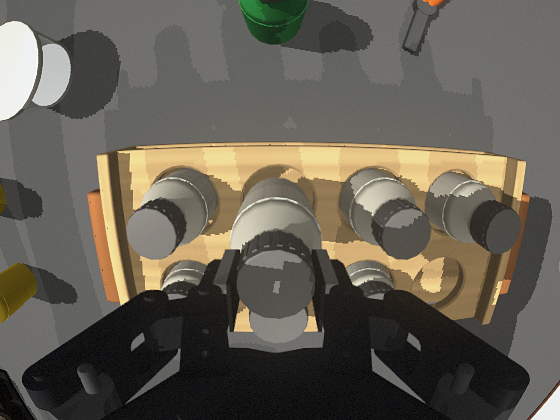

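The bottle is upright at (277,255) over the empty f2. I correct the offset by (+1,−1.5) mm and lower it.

Request:
apply_moves --targets '[[25,[1,-1.5,0],[0,0,0]],[25,[1,-1.5,-10],[0,0,0]],[25,[1,-1.5,-20],[0,0,0]],[25,[1,-1.5,-28],[0,0,0]],[25,[1,-1.5,-36],[0,0,0]],[25,[1,-1.5,-44],[0,0,0]],[25,[1,-1.5,-50],[0,0,0]],[25,[1,-1.5,-54],[0,0,0]],[25,[1,-1.5,-57],[0,0,0]],[25,[1,-1.5,-57],[0,0,0]]]'

```text
time_s: 15.75
eef_pos: [562.5, 94.4, 110.5]
ee_rot: [-0.0, 0.997, 0.071, -0.0]
force: [0.3, -0.1, -2.7]
grip_width: 0.393
grip_force: 40.2
```

Request:
apply_moves --targets '[[25,[0,0,-1.8],[0,0,0]],[25,[0,0,-1.8],[0,0,0]],[50,[0,0,-1.8],[0,0,0]],[50,[0,0,-1.8],[0,0,0]],[50,[0,0,-1.8],[0,0,0]],[50,[0,0,15],[0,0,0]],[50,[0,0,55],[0,0,0]],[60,[0,0,100],[0,0,0]],[60,[-36,-445,100],[0,0,0]],[60,[-36,-445,100],[0,0,0]],[60,[-36,-445,100],[0,0,0]],[60,[-36,-445,100],[0,0,0]],[60,[-36,-445,100],[0,0,0]],[60,[-36,-445,100],[0,0,0]],[60,[-36,-445,100],[0,0,0]],[60,[-36,-445,100],[0,0,0]],[60,[-36,-445,100],[0,0,0]],[60,[-36,-445,100],[0,0,0]],[60,[-36,-445,100],[0,0,0]],[60,[-36,-445,100],[0,0,0]]]'

```text
time_s: 17.75
eef_pos: [526.9, -349.7, 210.9]
ee_rot: [-0.0, 0.997, 0.072, 0.0]
force: [-0.6, 1.1, -0.6]
grip_width: 0.706
grip_force: 0.0
```

Run:
```python
from h import *
s=ctrl.sense(); print(s["eef_pos"],s["grip_width"])
p,d=capture("top"); P=grid("top",d)
caps(P,dict(f3=(296,206),n3=(299,234),f2=(269,209),f4=(320,203)),14)
p,P=wgrid()
E_=np.linalg.inv(np.array((i:=camera_info("wrist"))["extrinsics"]));f=210/np.tan(np.radians(i["vfov"]/2))
c=(E_@np.array([526,-351,86,1]))[:3]; r=np.hypot(c[0],c[1]); a=np.arctan2(r,c[2]); u,v=int(i["cx"]+f*a*c[0]/r),int(i["cy"]+f*a*c[1]/r);print(u,v)
caps(P,dict(J=(u,v)),28)
```

```text
[ 526.85773449 -349.71596342  210.92667862] 0.7059515685286
f3 z 128.0 ctr 572.5 15.3 r 17.6 mean [572.   16.1] 112
n3 z 97.6 ctr 489.7 4.2 r 23.2 mean [489.9   4.3] 195
f2 z 128.7 ctr 561.3 94.3 r 17.1 mean [561.3  94.1] 115
f4 z 128.7 ctr 583.6 -63.2 r 16.9 mean [583.6 -63.3] 114
277 202
J z 86.8 ctr 528.1 -351.5 r 23.5 mean [ 528.5 -351.6] 2241
```

Request:
apply_moves --targets '[[60,[0,-0.8,-40],[0,0,0]],[60,[0,-0.8,-80],[0,0,0]],[60,[0,-0.8,-115],[0,0,0]],[60,[0,-0.8,-135],[0,0,0]],[60,[0,-0.8,-144],[0,0,0]],[60,[0,-0.8,-144],[0,0,0]],[36,[0,-0.8,-144],[0,0,0]],[36,[0,-0.8,-144],[0,0,0]],[36,[0,-0.8,-144],[0,0,0]],[36,[0,-0.8,-144],[0,0,0]],[36,[0,-0.8,-144],[0,0,0]],[36,[0,-0.8,-144],[0,0,0]]]'

```text
time_s: 19.05
eef_pos: [527.3, -351.9, 68.5]
ee_rot: [0.001, 0.997, 0.071, 0.001]
force: [0.5, -0.1, 6.1]
grip_width: 0.536
grip_force: 41.7
```

Request:
apply_moves --targets '[[36,[0,0,20],[0,0,0]],[36,[0,0,60],[0,0,0]],[36,[0,0,100],[0,0,0]],[36,[0,0,120],[0,0,0]],[36,[-2,20,120],[0,0,0]],[36,[-6,55,120],[0,0,0]],[36,[-10,95,120],[0,0,0]],[36,[-14,140,120],[0,0,0]],[36,[-18,185,120],[0,0,0]],[36,[-22,225,120],[0,0,0]],[36,[-24.5,260,120],[0,0,0]],[36,[-25.5,276,120],[0,0,0]],[36,[-25.5,276,120],[0,0,0]],[36,[-25.5,276,120],[0,0,0]],[36,[-25.5,276,90],[0,0,0]],[36,[-25.5,276,72],[0,0,0]],[36,[-25.5,276,72],[0,0,0]],[36,[-25.5,276,72],[0,0,0]]]'

```text
time_s: 20.85
eef_pos: [501.5, -76.5, 139.3]
ee_rot: [0.0, 0.998, 0.07, 0.0]
force: [-0.3, -0.0, -1.6]
grip_width: 0.532
grip_force: 41.6
```

Run:
```python
from h import *
s=ctrl.sense(); print(s["eef_pos"],s["grip_width"],s["force"])
p,P=wgrid(); cv2.imwrite("pics/w6.png",p)
```

```text
[501.45512129 -76.54317894 139.28812772] 0.5316590785575858 [-0.29532545 -0.00830701 -1.58879039]
```

View pics/w6.png

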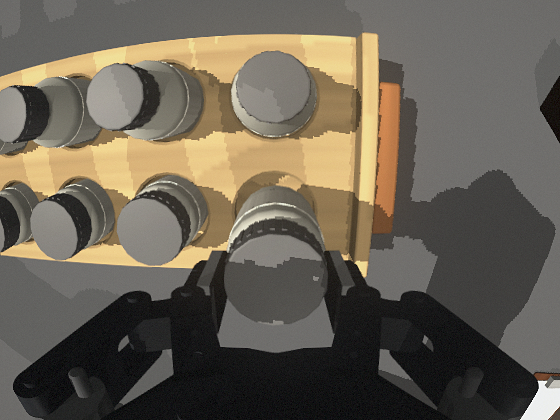

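The jar is upright at (275,260) over the empty n4. Next I lower it with a small y correction.

Request:
apply_moves --targets '[[36,[0,1,0],[0,0,0]],[36,[0,1,-10],[0,0,0]],[36,[0,1,-20],[0,0,0]],[36,[0,1,-28],[0,0,0]],[36,[0,1,-36],[0,0,0]],[36,[0,1,-44],[0,0,0]],[36,[0,1,-50],[0,0,0]],[36,[0,1,-55],[0,0,0]],[36,[0,1,-58],[0,0,0]],[36,[0,1,-58],[0,0,0]]]'

```text
time_s: 21.9
eef_pos: [501.2, -74.5, 80.8]
ee_rot: [0.0, 0.997, 0.071, 0.0]
force: [0.1, 0.3, -1.2]
grip_width: 0.529
grip_force: 41.6
```

Request:
apply_moves --targets '[[36,[0,0,-1.5],[0,0,0]],[36,[0,0,-1.5],[0,0,0]],[58,[0,0,-1.5],[0,0,0]],[58,[0,0,-1.5],[0,0,0]],[58,[0,0,-1.5],[0,0,0]],[58,[0,0,15],[0,0,0]],[58,[0,0,55],[0,0,0]],[58,[0,0,100],[0,0,0]],[58,[-60,0,160],[0,0,0]],[58,[-120,-40,160],[0,0,0]],[58,[-120,-40,160],[0,0,0]],[58,[-120,-40,160],[0,0,0]]]'

```text
time_s: 23.1
eef_pos: [378.8, -115.8, 242.4]
ee_rot: [0.001, 0.998, 0.069, 0.001]
force: [0.1, 0.1, 0.4]
grip_width: 0.678
grip_force: 0.0
```

Run:
```python
from h import *
s=ctrl.sense(); print(s["time_s"],s["eef_pos"],s["grip_width"])
p,d=capture("top"); P=grid("top",d); q,_=capture("scene")
caps(P,dict(f1=(242,212),f2=(269,209),f3=(296,206),f4=(320,203),n1=(246,240),n2=(271,237),n3=(299,234),n4=(325,230),tub=(180,178),blk=(425,184)),14)
cv2.imwrite("pics/end.png",np.hstack([cv2.resize(p[100:290,120:450],(400,230)),cv2.resize(q[80:330,130:380],(400,400))[:230]]) if 0 else cv2.resize(q[80:330,100:400],(720,600)))
```

```text
23.1 [ 378.79009773 -115.81907867  242.37297004] 0.6777086079075477
f1 z 128.7 ctr 549.9 173.9 r 17.6 mean [549.7 174. ] 114
f2 z 128.3 ctr 561.2 93.6 r 17.7 mean [561.   93.9] 109
f3 z 128.6 ctr 572.5 16.3 r 17.7 mean [572.1  15.9] 112
f4 z 129.0 ctr 583.6 -63.4 r 17.3 mean [583.7 -63.2] 113
n1 z 97.7 ctr 466.7 162.0 r 23.2 mean [466.5 162.1] 186
n2 z 98.3 ctr 477.5 83.0 r 23.0 mean [477.8  82.7] 187
n3 z 98.4 ctr 489.7 4.1 r 23.2 mean [489.8   4.1] 191
n4 z 98.3 ctr 500.3 -74.5 r 23.6 mean [499.9 -74.9] 194
tub z 75.7 ctr 656.5 366.9 r 48.9 mean [658.7 363.6] 532
blk z 44.4 ctr 651.6 -384.7 r 38.7 mean [ 652.4 -384.3] 171
```

View pics/end.png

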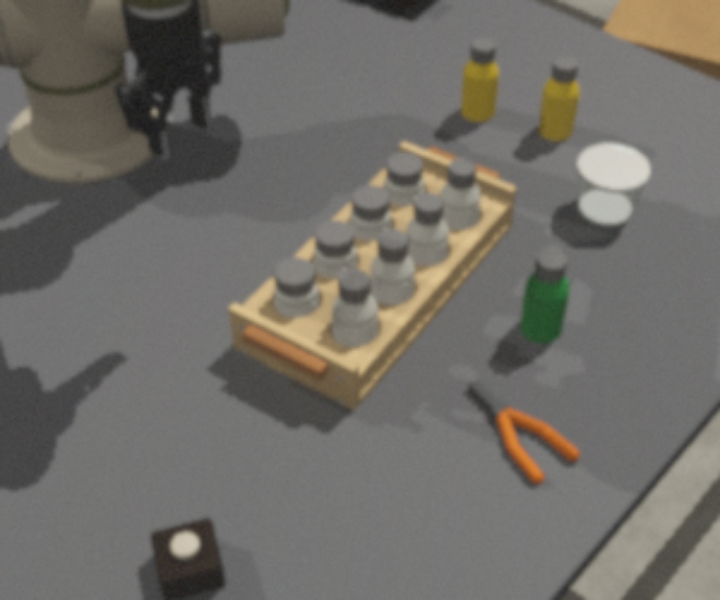

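All eight are seated upright, bottles far and jars near, and the bystanders are untouched.

```bash
python3 -c "
from rig import ctrl
print(ctrl.finish_job())"
```

```text
the job is handed in; nothing more can be done
None
```

The rack is ready and the job is handed in at about 23 s: four bottles stand in the far row and four jars in the near row, all upright and fully down, and the tub, seed block and pliers were left alone.

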